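# Clear the empties from the dosing unit into the pedal bin

### The arm

A 6-joint arm with a two-finger parallel gripper is mounted at the origin on the work surface. World frame = base frame: x ahead of the robot, y to its left, z up, the work surface at z = 0. Lengths are in m, angles in rad, forces in N, time in s.
With the tool pointing down it reaches from about 0.375 to 0.9 m from the base axis. Payload 3.1 kg.
Tool frame: the origin (TCP) lies between the finger pads; the fingertips stand 22 mm ahead of it and the grasp point (between the pads) lies 3 mm ahead of it; z points along the fingers, y is the line along which they close (so a half turn about z gives the same grasp; the last joint's range is limited). The gripper opens to 87 mm and grips with 3 to 60 N. Pads are 19 mm wide; open, the fingers measure 117 mm over their backs; the gripper's body (75 mm by 190 mm) begins 51 mm behind the grasp point.
Start: joints at [1.024, 0.527, 1.433, -0, 1.181, -0.178], TCP at [0.225, 0.583, 0.245] pointing down, gripper open.
Joint ranges: [-3.08, 3.08], [-0.75, 2.2], [0.22, 2.44], [-1.43, 4.57], [0, 2.65], [-2.85, 2.85]. Speed limits (rad/s): [2.79, 2.79, 3.14, 3.14, 3.14, 3.14].

### API

Orientations are given as a unit quaternion [x, y, z, w].
In Python, from rig import get_obs, camera, get_calibration, hand_in, cut_out gives the robot as it stands.
- The arm moves only by the shell command python3 -m inch 'ROWS' [OPENING] [FORCE]. ROWS is JSON, one flat list of numbers, 6 for each row, row after row: the shift along the tool's x, y, z scaled (see below), then the turn, a rotation vector about the tool's x, y, z scaled (see below). A call has 1 to 20 rows; each row is the pose to reach, as a shift and turn from the pose commanded when the call began, along the tool's axes at that moment; what a row does not reach only later rows make up. The controller multiplies each number of a shift by 0.08 m and each number of a turn by 90 degrees. A row lasts 1/12 s, in which the tool goes at most 41.7 mm and 7.16 degrees, less where a joint would pass 70% of its speed; a pose out of reach is approached as far as the arm can. A call with a number of a shift or a turn outside -1 to 1 is refused whole. A call with a gripper value outside its range is refused whole. OPENING is the finger opening in mm, from 0 to 87, set as the call begins (- or left out, the last holds). The fingers move at their own pace and stop on an object; FORCE is the grip in N (left out, the last holds). Time passes only in rows, so rows that repeat a pose let the fingers close. It gives the time, the measured TCP pose, the force, the opening and the grip force at its end, in the units of the state.
- get_obs(): the state, without advancing time (a new reading comes with each control period).
- camera(name): name is "scene" or "top" or "wrist"; returns the picture (400x640x3 uint8, red, green, blue); there is no depth.
- get_calibration(name): a dict with "vertical_fov" (degrees; the focal length in pixels is half the picture's height over the tangent of half this angle, whatever the lens; pixels are square), "cx", "cy" (the principal point, pixels), "T" (4x4, takes a point from camera to world coordinates). Camera axes: x right, y down, z forward; pixel columns grow to the right and rows downward; lengths in m; the calibration is good to about 2 mm. A picture is of the moment at which its call begins: read the wrist's pose just before it. get_calibration takes no time and is no camera call; for the wrist camera it gives the pose at the moment of the call.
- hand_in(): hands the job in; it is judged then, once.
Trained networks look in the newest picture that a camera, given by its name, has taken for a name from the list of things; names that differ only in an ending like _2 or _b are one class to them, and where a whole thing is asked for, a point or a joint stands for the part that bears it (a point fixed in the world has none). Each returns a list of dicts, best first, with "conf" (0 to 1); they miss things now and then, are a little off and sometimes report something else, mostly with a low value. They report only what shows in the picture. A call takes as long as a camera call.
- cut_out(camera, thing): "region" (400x640 bool, what is visible of it) and "bbox" ([left, top, right, bottom] in pixels, round what is visible of it).
The state is a dict: "time": time; "q": joint angles; "joint_velocities": joint speeds; "joint_torque": joint torques, N m; "position": TCP position; "tool_rot": TCP orientation; "ft_force": force on the tool from outside, world axes, zero at the start; "moment": the same for the moment, N m; "grip_width": finger opening in m; "grip_force": force on a finger pad.
Only numpy, scipy, OpenCV 4.12 (cv2) and the standard library are available. Lean on these libraries where they do the work, as an engineer would, in place of code of your own. Each camera call takes 0.05 s, during which the arm holds its last target. There are 200 camera calls.

### The job

Clear the empty cartridges out of the detergent dosing unit: lift the cover plate off the unit's two pins, press the bin's pedal right down so that the lid rises and stays open, and put every cartridge in the bin. When they are all in, bring the pedal back up, easing it all the way so that the lid comes down shut without slamming, and seat the cover plate flat on both pins again. Move the lid by its pedal only, not by hand, and leave the jug, the scoop and the carton where they stand.

Things in the scene. Friction and masses are not known exactly. Their poses are not given: they have to be found in the camera images.
- bin: Square pedal bin of brushed steel on a black skirt, fixed to the bench, 180 x 180 mm and 215 mm high, front (pedal side, its own -x) turned roughly to the robot. Origin: centre of its underside; z up. Open mouth 172 x 172 mm at height 215 mm (walls 4 mm); the inner floor is 45 mm above the bench. The lid is hinged along the rear (+x) top edge.
- lid (a joint): Angle of the flat steel lid (rad): 0 shut, 1.85 fully open, leaning 16 degrees back past upright. It is linked to the pedal: lid angle = 5.13 x pedal angle. There is no spring or damper: past upright it stays open by its own weight, short of upright it falls shut unless the pedal is held. It slams if let go: coming down faster than 6 rad/s (the pedal's tread rising at over 100 mm/s) counts as slamming, falling the last 0.1 rad does not.
- pedal (a joint): Angle of the pedal lever (rad): 0 up (lid shut), 0.36 right down (lid fully open). It turns about a level axis along the bin's y, 66 mm in front of the bin's centre (its x = -66 mm) and 66 mm above the bench. About 6 N on the tread starts the lid rising, less and less as it nears upright; from fully down it must be lifted with about 2 N until the lid passes upright, and after that the lid's weight drives the pedal up.
- tread (a point): Centre of the top face of the pedal's tread, a steel plate 46 mm wide (bin's y), 42 mm long (x) and 12 mm thick, sticking out of the bin's front: this point lies 154 mm from the bin's centre, 64 mm in front of the bin's front wall, 72 mm above the bench with the pedal up and about 41 mm with it down. The two sides of the tread are free and can be pinched from above.
- unit: Detergent dosing unit: open-topped grey housing fixed to the bench, 180 (its x) x 220 (its y) x 115 mm high. Origin: centre of its underside. Inside (170 x 170 mm, floor 8 mm up) a 30 mm high moulded cradle leaves four bays of 62 x 62 mm, centred 42 mm from the middle in x and y; each holds one cartridge, standing loosely, or none. On each of the two thicker walls, 97.5 mm from the middle along y, stands a steel pin of 8 mm diameter with a tapered tip, 15 mm tall.
- unit_top (a point): Centre of the unit's open top, 115 mm above the bench, at the level of the rim on which the cover lies; axes as the unit's.
- cover: Loose aluminium cover plate 180 x 220 x 5 mm, about 0.35 kg, with a black bow handle; at the start it lies on the unit, its two 12 mm holes (97.5 mm from the middle along its y) over the pins. Origin: centre of the underside; z up. Seated, the origin is at unit_top with the y axes parallel (a half turn is as good). It lifts straight off.
- cover_grip (a point): Middle of the cover's handle bar, 41 mm above the plate's underside: a bar 96 mm long (cover's y), 11 mm thick (x), 12 mm high, 30 mm free beneath it.
- cart1: Empty plastic cartridge: square bottle body 50 x 50 mm and 58 mm high, then a round cap of 28 mm diameter and 24 mm height, 82 mm in all, about 70 g. Origin: centre of its underside; z to the cap. Stands cap up in a bay of the unit at the start. Two to four of the four are present (None if absent).
- cart2: Empty plastic cartridge: square bottle body 50 x 50 mm and 58 mm high, then a round cap of 28 mm diameter and 24 mm height, 82 mm in all, about 70 g. Origin: centre of its underside; z to the cap. Stands cap up in a bay of the unit at the start. Two to four of the four are present (None if absent).
- cart3: Empty plastic cartridge: square bottle body 50 x 50 mm and 58 mm high, then a round cap of 28 mm diameter and 24 mm height, 82 mm in all, about 70 g. Origin: centre of its underside; z to the cap. Stands cap up in a bay of the unit at the start. Two to four of the four are present (None if absent).
- cart4: Empty plastic cartridge: square bottle body 50 x 50 mm and 58 mm high, then a round cap of 28 mm diameter and 24 mm height, 82 mm in all, about 70 g. Origin: centre of its underside; z to the cap. Stands cap up in a bay of the unit at the start. Two to four of the four are present (None if absent).
- jug: Detergent jug: full white bottle with a screw cap, 90 mm diameter, 190 mm high, behind the work; leave alone. Origin: centre of its underside.
- scoop: Measuring scoop: grey mug with a handle, 84 mm diameter, 75 mm high, behind the work; leave alone. Origin: centre of its underside.
- packs: Carton of stock, cardboard, 60 x 100 x 85 mm, behind the work; leave alone. Origin: centre of its underside.

How it is judged:
By the outcome, as a careful person would: the job done as asked, in the order asked, and still so for the second after the job is handed in, with the robot touching nothing.
Of cart1, cart2, cart3, cart4 only 2 to 4 are there at a start; the rules pass over those that are not, and their reading is None.
At some moment in a run one of cover, cart1, cart2, cart3, cart4 may be knocked a few centimetres aside while the robot is not near it.
It also fails if it takes over 210 s, if anything falls off the work surface, if the arm or the gripper's body presses on something with over 40 N, if the wrist force passes 120 N, or if a joint passes its speed limit or range.

## Working session

There is one attempt and no reset: what is moved stays moved. The work goes in short steps, Python scripts to look and compute and a shell command to move; the robot and the scene stay as the last step left them, time stands still between calls to the robot, and variables do not carry over. Pictures are saved under pics/ and viewed, at most 20 in all, crops included, and the job is handed in when it is done.

```bash
ls; mkdir -p pics
cat > h.py <<'E'
import numpy as np, cv2
from rig import *
from scipy.spatial.transform import Rotation as R
def snap(n,f):
    im=camera(n); cv2.imwrite('pics/'+f+'.png',im[:,:,::-1]); return im
def K(c): return 200/np.tan(np.radians(c['vertical_fov']/2))
def pix2z(n,uv,z,c=None):
    c=c or get_calibration(n); f=K(c); uv=np.atleast_2d(uv).astype(float)
    d=np.c_[(uv[:,0]-c['cx'])/f,(uv[:,1]-c['cy'])/f,np.ones(len(uv))]@c['T'][:3,:3].T
    o=c['T'][:3,3]; return o+d*((z-o[2])/d[:,2])[:,None]
def proj(n,P,c=None):
    c=c or get_calibration(n); P=np.atleast_2d(P); p=(P-c['T'][:3,3])@c['T'][:3,:3]
    return np.c_[p[:,0]/p[:,2]*K(c)+c['cx'],p[:,1]/p[:,2]*K(c)+c['cy']]
def rel(target,yaw=None):
    """numbers (scaled) to go to target TCP pos, tool down, tool y axis at yaw(world)"""
    o=get_obs(); Rt=R.from_quat(o['tool_rot']); s=Rt.inv().apply(np.array(target)-o['position'])/0.08
    t=None
    if yaw is not None:
        best=None
        for k in (0,np.pi):
            y=np.array([np.cos(yaw+k),np.sin(yaw+k),0]); z=np.array([0,0,-1.]); x=np.cross(y,z)
            rv=(Rt.inv()*R.from_matrix(np.c_[x,y,z])).as_rotvec()/(np.pi/2)
            if best is None or np.linalg.norm(rv)<np.linalg.norm(best): best=rv
        t=best
    print('shift',np.round(s,3),'turn',None if t is None else np.round(t,3))
E
python3 - <<'E'
from h import *
np.set_printoptions(precision=3,suppress=True)
o=get_obs(); print(o)
for n in('scene','top'):
    snap(n,n+'0'); c=get_calibration(n); print(n,c['vertical_fov'],c['T'])
    for t in('bin','lid','tread','unit','cover','cover_grip','jug','scoop','packs'):
        for r in cut_out(n,t)[:2]: 
            m=cv2.minAreaRect(np.argwhere(r['region'])[:,::-1].astype(np.float32))
            print(t,round(r['conf'],2),r['bbox'],np.round(cv2.boxPoints(m)).tolist())
E
```

```text
pics
{'time': 0.0, 'q': array([ 1.024,  0.528,  1.434, -0.   ,  1.181, -0.178]), 'joint_velocities': array([-0.002,  0.001,  0.001, -0.001,  0.001,  0.001]), 'joint_torque': array([  0.001, -44.005, -17.659,   0.063,   0.058,  -0.   ]), 'position': array([0.225, 0.582, 0.244]), 'tool_rot': array([ 0.183,  0.983, -0.001, -0.   ]), 'ft_force': array([ 0.086, -0.215, -1.195]), 'moment': array([ 0.038, -0.044, -0.057]), 'grip_force': 0.0, 'grip_width': 0.08704387185392923}
scene 55.22745993108789 [[ 0.404  0.74  -0.538  1.107]
 [ 0.915 -0.323  0.243 -0.233]
 [ 0.006 -0.59  -0.807  0.922]
 [ 0.     0.     0.     1.   ]]
bin 0.63 [363.8, 108.3, 483.8, 208.1] [[361.0, 202.0], [371.0, 101.0], [484.0, 112.0], [474.0, 213.0]]
lid 0.6 [400.4, 103.9, 476.2, 165.0] [[397.0, 154.0], [402.0, 103.0], [480.0, 112.0], [475.0, 163.0]]
tread 0.61 [365.3, 158.7, 392.1, 170.8] [[364.0, 157.0], [391.0, 157.0], [391.0, 170.0], [364.0, 170.0]]
unit 0.68 [126.8, 208.3, 234.2, 287.8] [[122.0, 232.0], [231.0, 204.0], [248.0, 274.0], [139.0, 301.0]]
cover 0.74 [128.9, 199.5, 236.6, 288.1] [[119.0, 233.0], [230.0
[... 1279 characters left out ...]
403.0, 246.0], [425.0, 186.0], [500.0, 214.0], [477.0, 274.0]]
cover_grip 0.87 [400.8, 185.6, 498.8, 274.9] [[402.0, 246.0], [425.0, 186.0], [500.0, 214.0], [478.0, 275.0]]
cover_grip 0.59 [379.8, 141.9, 411.9, 183.3] [[376.0, 177.0], [389.0, 142.0], [417.0, 153.0], [404.0, 187.0]]
jug 0.83 [323.5, 133.9, 359.8, 169.3] [[322.0, 164.0], [333.0, 129.0], [361.0, 138.0], [350.0, 173.0]]
scoop 0.91 [379.3, 141.8, 412.0, 183.4] [[377.0, 178.0], [389.0, 142.0], [417.0, 152.0], [405.0, 187.0]]
packs 0.67 [272.9, 139.1, 312.0, 163.3] [[274.0, 161.0], [276.0, 136.0], [311.0, 139.0], [309.0, 164.0]]
packs 0.51 [405.1, 186.4, 496.9, 272.0] [[403.0, 247.0], [424.0, 187.0], [499.0, 213.0], [478.0, 273.0]]
```

View pics/top0.png

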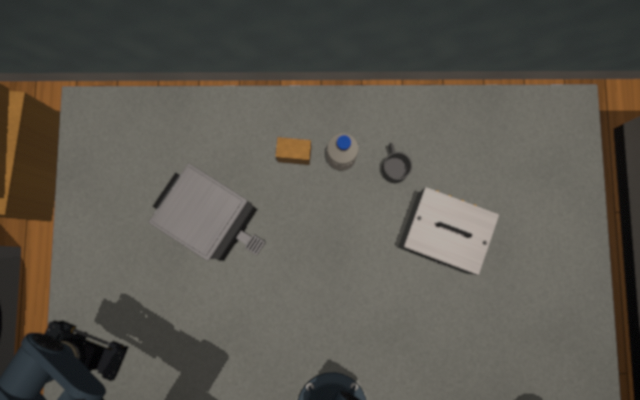

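View pics/scene0.png

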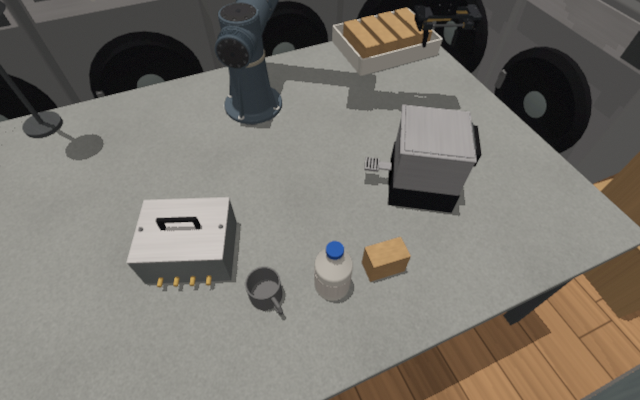

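Run:
```python
from h import *
np.set_printoptions(precision=3,suppress=True)
camera('top')
def rect(t,z,i=0):
    r=cut_out('top',t)[i]; 
    m=r['region'].astype(np.uint8); m=cv2.morphologyEx(m,cv2.MORPH_OPEN,np.ones((3,3)))
    p=pix2z('top',np.argwhere(m)[:,::-1],z)[:,:2]
    b=cv2.minAreaRect(p.astype(np.float32)); print(t,r['conf'],b,cv2.boxPoints(b).tolist(),p.mean(0))
rect('cover',.12); rect('lid',.215); rect('tread',.072); rect('jug',.19); rect('scoop',.075); rect('packs',.085)
```

```text
cover 0.65 ((0.5104386210441589, -0.3351510763168335), (0.22319838404655457, 0.18683405220508575), 68.7008056640625) [[0.38286522030830383, -0.4051949977874756], [0.5569378733634949, -0.4730602502822876], [0.6380120515823364, -0.2651071548461914], [0.463939368724823, -0.1972419023513794]] [ 0.511 -0.336]
lid 0.69 ((0.5603116750717163, 0.3538622558116913), (0.19480574131011963, 0.19141533970832825), 57.68294143676758) [[0.42735689878463745, 0.3227125406265259], [0.589122474193573, 0.22038112580776215], [0.6932664513587952, 0.3850119709968567], [0.5315008759498596, 0.48734337091445923]] [0.559 0.353]
tread 0.69 ((0.48729681968688965, 0.2386133223772049), (0.07868587225675583, 0.04620976373553276), 56.526092529296875) [[0.44632431864738464, 0.21853959560394287], [0.4848695695400238, 0.1930522620677948], [0.5282692909240723, 0.2586870491504669], [0.4897240698337555, 0.284174382686615]] [0.484 0.235]
jug 0.57 ((0.7230685949325562, -0.02906975895166397), (0.08168579638004303, 0.09988736361265182), 89.64004516601562) [[0.6728693246841431, -0.06959808617830276], [0.7727546691894531, -0.07022561877965927], [0.7732678651809692, 0.011458568274974823], [0.6733825206756592, 0.01208610087633133]] [ 0.724 -0.028]
scoop 0.74 ((0.7071809768676758, -0.19520220160484314), (0.08356136828660965, 0.11031506955623627), 72.2922592163086) [[0.6419287323951721, -0.21822652220726013], [0.7470170855522156, -0.2517801523208618], [0.7724332213401794, -0.17217788100242615], [0.667344868183136, -0.13862425088882446]] [ 0.705 -0.192]
packs 0.9 ((0.7502924203872681, 0.11142472922801971), (0.10295355319976807, 0.07570230960845947), 84.43385314941406) [[0.7076267600059509, 0.06386204063892365], [0.7829721570014954, 0.05651930347084999], [0.7929580807685852, 0.15898741781711578], [0.7176126837730408, 0.16633015871047974]] [0.75  0.111]
```

The top view shows the cover at about (452,230) with its bar along the plate's length. The bin is at (205,212) with its tread at (252,241), and the jug, scoop and carton stand behind. I'll raise, turn, and travel to above the cover.

```bash
python3 -m inch '[0,0,-1,0,0,1,0,0,-1,0,0,1,0,0,-1,0,0,1,0,0,-1,0,0,1,0,0,-1,0,0,1,0,0,-1,0,0,1,0,0,-1,0,0,1,0,0,-1,0,0,1,0,0,-1,0,0,1,0,0,-1,0,0,1,0,0,-1,0,0,1,0,0,-1,0,0,1,0,0,-1,0,0,1,0,0,-1,0,0,1]' 60
for i in 1 2 3 4 5; do python3 -m inch '[-0.94,0.95,0,0,0,0,-0.94,0.95,0,0,0,0,-0.94,0.95,0,0,0,0,-0.94,0.95,0,0,0,0]' | tail -c 300; done
for i in 1 2 3 4 5; do python3 -m inch '[-0.94,0.55,0,0,0,0,-0.94,0.55,0,0,0,0,-0.94,0.55,0,0,0,0,-0.94,0.55,0,0,0,0]' | tail -c 300; done
python3 - <<'E'
from h import *
np.set_printoptions(precision=4,suppress=True)
c=get_calibration('wrist'); snap('wrist','w1'); print(get_obs()['position'],c['T'],c['vertical_fov'])
for t,z in(('cover',.12),('cover_grip',.158)):
  for r in cut_out('wrist',t)[:1]:
    p=pix2z('wrist',np.argwhere(r['region'])[:,::-1],z,c)[:,:2]; print(t,r['conf'],r['bbox'],cv2.minAreaRect(p.astype(np.float32)))
E
```

```text
time: 2.52
position: [0.2253, 0.5829, 0.3245]
tool_rot: [0.825, 0.565, -0.0, 0.0]
ft_force: [-0.5, -0.1, 0.7]
grip_width: 0.0604
grip_force: 0.0
time: 2.85
position: [0.2702, 0.4815, 0.3245]
tool_rot: [0.825, 0.565, -0.001, 0.001]
ft_force: [-0.9, -0.1, 0.2]
grip_width: 0.0604
grip_force: 0.0
time: 3.18
position: [0.314, 0.385, 0.3247]
tool_rot: [0.825, 0.565, -0.0, 0.001]
ft_force: [-0.2, 0.0, -0.2]
grip_width: 0.0598
grip_force: 0.0
time: 3.52
position: [0.3582, 0.2885, 0.3248]
tool_rot: [0.825, 0.564, 0.0, 0.001]
ft_force: [0.8, 0.1, -1.0]
grip_width: 0.0599
grip_force: 0.0
time: 3.85
position: [0.4027, 0.1914, 0.3249]
tool_rot: [0.825, 0.564, 0.001, 0.001]
ft_force: [-0.2, 0.6, -0.3]
grip_width: 0.0596
grip_force: 0.0
time: 4.18
position: [0.4471, 0.0939, 0.3249]
tool_rot: [0.825, 0.565, 0.001, 0.001]
ft_force: [0.4, -0.5, -0.8]
grip_width: 0.0603
grip_force: 0.0
time: 4.52
position: [0.459, 0.0094, 0.3246]
tool_rot: [0.825, 0.565, 0.001, -0.0]
ft_force: [-0.5, 0.2, 0.6]
grip_width: 0.06
grip_force: 0.0
time: 4.85
position: [0.4728, -0.0761, 0.3245]
tool_rot: [0.825, 0.565, 0.0, 
[... 288 characters left out ...]
 0.0, -0.001]
ft_force: [-0.1, 1.2, 0.6]
grip_width: 0.0599
grip_force: 0.0
time: 5.85
position: [0.5143, -0.3333, 0.324]
tool_rot: [0.825, 0.565, 0.0, -0.001]
ft_force: [0.1, 0.7, 0.1]
grip_width: 0.06
grip_force: 0.0
[ 0.5139 -0.3318  0.324 ] [[ 0.9331 -0.3428 -0.1091  0.5452]
 [-0.3597 -0.8906 -0.2782 -0.2571]
 [-0.0018  0.2988 -0.9543  0.464 ]
 [ 0.      0.      0.      1.    ]] 66.51502583436532
cover 0.69 [234.5, 82.3, 407.0, 268.8] ((0.5135219693183899, -0.33861127495765686), (0.22076824307441711, 0.1823398619890213), 68.90888214111328)
cover_grip 0.86 [235.7, 82.1, 401.5, 270.5] ((0.5168381333351135, -0.3294081389904022), (0.19603237509727478, 0.16109992563724518), 68.66150665283203)
```

View pics/w1.png

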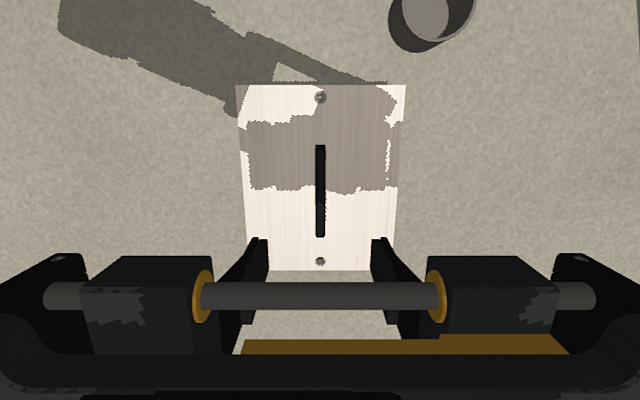

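The wrist view shows the pins at (320,97) and (320,261), with the bar from (320,145) to (320,238), straight ahead of the fingers.

Run:
```python
from h import *
np.set_printoptions(precision=4,suppress=True)
p=pix2z('wrist',[[320,97],[320,261]],.125); print(p,p.mean(0),np.linalg.norm(p[0]-p[1]),np.degrees(np.arctan2(*(p[0]-p[1])[[1,0]])))
b=pix2z('wrist',[[320,145],[320,238]],.162); print(b,b.mean(0),np.linalg.norm(b[0]-b[1]))
g=p.mean(0)*.5+b.mean(0)*.5; print(get_obs()['time'],get_obs()['position']); rel([g[0],g[1],.156],np.radians(-21.2))
```

```text
[[ 0.5483 -0.2459  0.125 ]
 [ 0.4797 -0.4257  0.125 ]] [ 0.514  -0.3358  0.125 ] 0.19238443029156324 69.10812690271739
[[ 0.532  -0.2886  0.162 ]
 [ 0.4966 -0.3813  0.162 ]] [ 0.5143 -0.3349  0.162 ] 0.09922943439726774
6.0 [ 0.5137 -0.3313  0.3243]
shift [-0.049  0.027  2.104] turn [-0.001 -0.001  0.002]
```

```bash
python3 -m inch '[-0.05,0.02,1,0,0,0,-0.05,0.02,1,0,0,0,-0.05,0.02,1,0,0,0,-0.05,0.02,1,0,0,0]' 60|head -2
python3 -m inch '[0,0,1,0,0,0,0,0,1,0,0,0,0,0,1,0,0,0,0,0,1,0,0,0,0,0,1,0,0,0]' |head -2
python3 -m inch '[0,0,0.06,0,0,0,0,0,0.06,0,0,0,0,0,0.06,0,0,0,0,0,0.06,0,0,0,0,0,0.06,0,0,0,0,0,0.06,0,0,0,0,0,0.06,0,0,0,0,0,0.06,0,0,0]' 0 40
python3 -m inch '[0,0,-0.1,0,0,0,0,0,-0.2,0,0,0,0,0,-0.3,0,0,0,0,0,-0.5,0,0,0,0,0,-0.7,0,0,0,0,0,-0.9,0,0,0,0,0,-1,0,0,0,0,0,-1,0,0,0]'
python3 - <<'E'
from h import *
o=get_obs();print(o['position'],R.from_quat(o['tool_rot']).as_matrix())
E
```

```text
time: 6.33
position: [0.5129, -0.3361, 0.2432]
time: 6.75
position: [0.5157, -0.3401, 0.1679]
time: 7.42
position: [0.5139, -0.3391, 0.1597]
tool_rot: [0.825, 0.565, -0.0, -0.0]
ft_force: [0.5, 0.1, -0.2]
grip_width: 0.0145
grip_force: 0.0
time: 8.08
position: [0.515, -0.34, 0.2425]
tool_rot: [0.825, 0.566, 0.001, 0.003]
ft_force: [0.6, -0.5, -2.1]
grip_width: 0.0107
grip_force: 40.0
[ 0.51495977 -0.34000431  0.2425445 ] [[ 0.36039396  0.93279186  0.00394142]
 [ 0.93279783 -0.36038034 -0.00377   ]
 [-0.00209622  0.00503523 -0.99998513]]
```

```bash
for i in 1 2 3 4; do python3 -m inch '[0.4,-0.25,0,0,0,0,0.81,-0.5,0,0,0,0,0.81,-0.5,0,0,0,0,0.81,-0.5,0,0,0,0]' | sed -n 2p; done
python3 -m inch '[0,0,0.25,0,0,0,0,0,0.5,0,0,0,0,0,0.75,0,0,0,0,0,1,0,0,0,0,0,1,0,0,0,0,0,1,0,0,0]' |sed -n 2p
python3 -m inch '[0,0,0.25,0,0,0,0,0,0.5,0,0,0,0,0,0.75,0,0,0,0,0,1,0,0,0,0,0,1,0,0,0,0,0,1,0,0,0]'
python3 -m inch '[0,0,0.1,0,0,0,0,0,0.2,0,0,0,0,0,0.3,0,0,0,0,0,0.4,0,0,0,0,0,0.46,0,0,0,0,0,0.46,0,0,0]'
```

```text
position: [0.4987, -0.2615, 0.2389]
position: [0.4856, -0.1882, 0.2394]
position: [0.4723, -0.1142, 0.2397]
position: [0.4589, -0.0399, 0.2399]
position: [0.459, -0.0415, 0.1591]
time: 10.42
position: [0.4592, -0.0406, 0.0802]
tool_rot: [0.825, 0.565, 0.0, 0.0]
ft_force: [-0.1, 0.3, -4.0]
grip_width: 0.0106
grip_force: 40.0
time: 10.92
position: [0.4587, -0.0398, 0.0447]
tool_rot: [0.825, 0.566, 0.001, 0.001]
ft_force: [-2.1, -0.7, 18.6]
grip_width: 0.0107
grip_force: 40.0
```

```bash
python3 -m inch '[0,0,0,0,0,0,0,0,0,0,0,0,0,0,0,0,0,0,0,0,0,0,0,0]' 60 |sed -n 5p
for i in 1 2 3; do python3 -m inch '[0,0,-0.5,0,0,0,0,0,-1,0,0,0,0,0,-1,0,0,0,0,0,-1,0,0,0]' |sed -n 2p; done
python3 - <<'E'
from h import *
np.set_printoptions(precision=3,suppress=True)
im=snap('top','t2')
for i in '1234':
  for r in cut_out('top','cart'+i)[:5]:
    if i=='1': print(r['conf'],r['bbox'],pix2z('top',[(np.array(r['bbox'])[:2]+np.array(r['bbox'])[2:])/2],.07))
cv2.imwrite('pics/t2c.png',cv2.resize(im[170:290,380:520],None,fx=5,fy=5,interpolation=2)[:,:,::-1])
for r in cut_out('top','tread')[:1]:
    p=pix2z('top',np.argwhere(r['region'])[:,::-1],.072)[:,:2]; print('tread',r['conf'],cv2.minAreaRect(p.astype(np.float32)))
E
```

```text
grip_width: 0.0295
position: [0.4595, -0.04, 0.1244]
position: [0.4589, -0.0399, 0.2036]
position: [0.4585, -0.0398, 0.2829]
0.8 [445.1, 242.4, 465.3, 256.4] [[ 0.458 -0.36   0.07 ]]
0.63 [449.9, 214.9, 473.1, 235.0] [[ 0.529 -0.381  0.07 ]]
tread 0.53 ((0.4874573051929474, 0.23799437284469604), (0.0778406634926796, 0.043845172971487045), 56.29346466064453)
```

View pics/t2c.png

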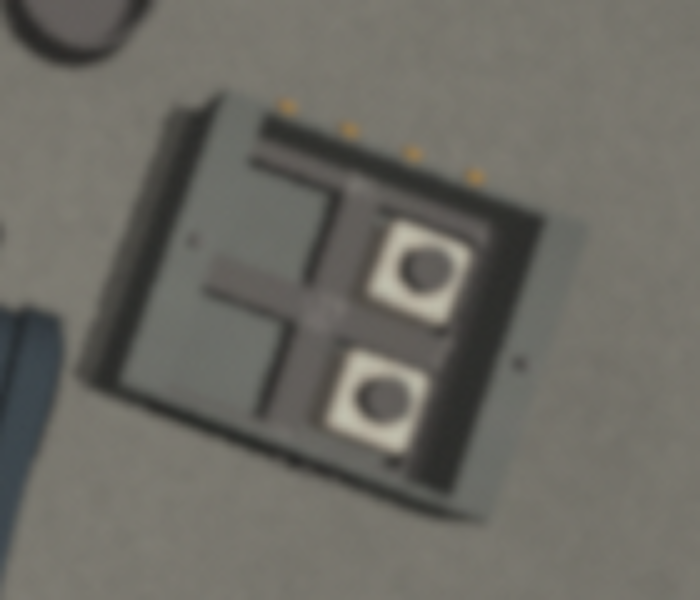

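Two cartridges show, both on the unit's −y side, with caps at top-view pixels (466,224) and (456,250). Next I turn the tool and go above the tread.

```bash
for i in 1 2; do python3 -m inch '[0,0,0,0,0,-0.94,0,0,0,0,0,-0.94,0,0,0,0,0,-0.94,0,0,0,0,0,-0.94,0,0,0,0,0,-0.94,0,0,0,0,0,-0.94,0,0,0,0,0,-0.94,0,0,0,0,0,-0.94,0,0,0,0,0,-0.94,0,0,0,0,0,-0.94,0,0,0,0,0,-0.94,0,0,0,0,0,-0.94,0,0,0,0,0,-0.94]' 10 |sed -n 2,3p; done
for i in 1 2 3; do python3 -m inch '[-0.98,0.52,0,0,0,0,-0.98,0.52,0,0,0,0,-0.98,0.52,0,0,0,0,-0.98,0.52,0,0,0,0]' |sed -n 2p; done
python3 - <<'E'
from h import *
np.set_printoptions(precision=3,suppress=True)
print(get_obs()['position'],get_obs()['q'])
snap('wrist','w2')
for t,z in (('tread',.072),('lid',.217)):
  for r in cut_out('wrist',t)[:2]:
    p=pix2z('wrist',np.argwhere(r['region'])[:,::-1],z)[:,:2]; b=cv2.minAreaRect(p.astype(np.float32)); print(t,r['conf'],r['bbox'],b)
E
```

```text
position: [0.4576, -0.0395, 0.282]
tool_rot: [0.229, 0.974, 0.0, -0.001]
position: [0.4613, -0.0271, 0.282]
tool_rot: [-0.478, 0.878, -0.005, -0.006]
position: [0.4684, 0.062, 0.2807]
position: [0.4764, 0.1492, 0.2794]
position: [0.4843, 0.2368, 0.2779]
[0.484 0.237 0.278] [ 0.256  0.377  1.601 -0.017  1.173 -2.308]
tread 0.88 [295.0, 150.0, 340.8, 217.6] ((0.48718976974487305, 0.23356837034225464), (0.07915167510509491, 0.047437574714422226), 58.20173263549805)
lid 0.95 [298.1, 311.2, 341.9, 339.1] ((0.5279070734977722, 0.30044838786125183), (0.026842834427952766, 0.034952312707901), 57.37541961669922)
lid 0.4 [143.2, 0.0, 303.1, 78.5] ((0.4611997902393341, 0.09522804617881775), (0.04454781487584114, 0.08876578509807587), 68.14569091796875)
```

View pics/w2.png

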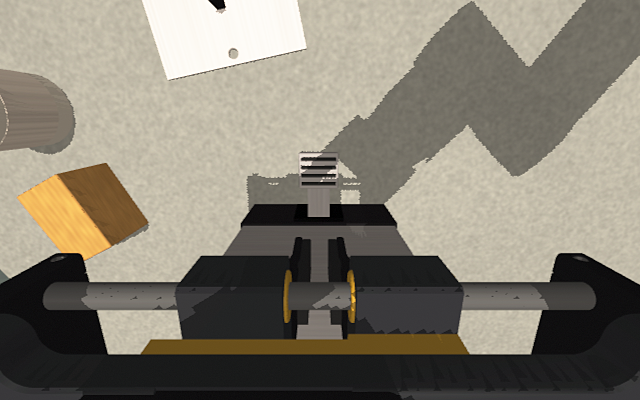

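The wrist view shows the tread plate from about (300,152) to (338,186), with its arm running down to the skirt at (319,215).

Run:
```python
from h import *
np.set_printoptions(precision=4,suppress=True)
p=pix2z('wrist',[[300,152],[338,152],[337,187],[301,187],[319,169.5],[318.5,215]],.072); print(p)
print(np.linalg.norm(p[0]-p[1]),np.linalg.norm(p[0]-p[3]))
d=p[0]-p[1]; print(np.degrees(np.arctan2(d[1],d[0])))
o=get_obs(); print(o['position'],R.from_quat(o['tool_rot']).as_matrix())
c=p[:4].mean(0); rel([c[0],c[1],.1],np.radians(147.7))
```

```text
[[0.4832 0.1904 0.072 ]
 [0.447  0.2137 0.072 ]
 [0.4695 0.2476 0.072 ]
 [0.5048 0.2248 0.072 ]
 [0.4759 0.2189 0.072 ]
 [0.5064 0.2649 0.072 ]]
0.043013065873148425 0.040702620750204435
-32.816640024084585
[0.4838 0.2349 0.278 ] [[-0.5431 -0.8397 -0.0056]
 [-0.8395  0.5431 -0.0176]
 [ 0.0178 -0.0048 -0.9998]]
shift [ 0.178 -0.015  2.229] turn [-0.003 -0.011 -0.007]
```

```bash
python3 -m inch '[0.18,-0.02,1,0,-0.01,-0.01,0.18,-0.02,1,0,-0.01,-0.01,0.18,-0.02,1,0,-0.01,-0.01,0.18,-0.02,1,0,-0.01,-0.01]' 0 |sed -n 2p
python3 -m inch '[0,0,0.5,0,0,0,0,0,1,0,0,0,0,0,1,0,0,0,0,0,1,0,0,0,0,0,1,0,0,0]'
python3 -m inch '[0,0,0.08,0,0,0,0,0,0.16,0,0,0,0,0,0.22,0,0,0,0,0,0.28,0,0,0,0,0,0.34,0,0,0,0,0,0.4,0,0,0,0,0,0.44,0,0,0]'
python3 -m inch '[0,0,0.06,0,0,0,0,0,0.12,0,0,0,0,0,0.18,0,0,0,0,0,0.24,0,0,0,0,0,0.27,0,0,0,0,0,0.27,0,0,0]'
```

```text
position: [0.4758, 0.2208, 0.1974]
time: 16.62
position: [0.4796, 0.2229, 0.1212]
tool_rot: [-0.486, 0.874, -0.003, 0.003]
ft_force: [0.6, -0.2, 0.6]
grip_width: 0.0004
grip_force: 0.0
time: 17.2
position: [0.4778, 0.2226, 0.0836]
tool_rot: [-0.486, 0.874, -0.002, 0.002]
ft_force: [-0.6, 0.5, 7.9]
grip_width: 0.0005
grip_force: 3.5
time: 17.7
position: [0.4777, 0.2226, 0.0642]
tool_rot: [-0.486, 0.874, -0.002, 0.002]
ft_force: [-5.4, -0.6, 24.2]
grip_width: 0.0002
grip_force: 12.4
```

```bash
for i in 1 2 3; do python3 -m inch '[0,0,-0.5,0,0,0,0,0,-1,0,0,0,0,0,-1,0,0,0,0,0,-1,0,0,0]' |sed -n 2,4p; done
python3 - <<'E'
from h import *
im=snap('scene','s3'); cv2.imwrite('pics/s3c.png',cv2.resize(im[60:230,300:540],None,fx=3,fy=3)[:,:,::-1])
E
```

```text
position: [0.4785, 0.2229, 0.1432]
tool_rot: [-0.486, 0.874, -0.003, 0.003]
ft_force: [-0.8, -0.5, 0.6]
position: [0.4776, 0.223, 0.2221]
tool_rot: [-0.486, 0.874, -0.003, 0.002]
ft_force: [-0.6, -0.4, -1.0]
position: [0.477, 0.2232, 0.3015]
tool_rot: [-0.486, 0.874, -0.002, 0.001]
ft_force: [-0.3, -0.0, -0.0]
```

View pics/s3c.png

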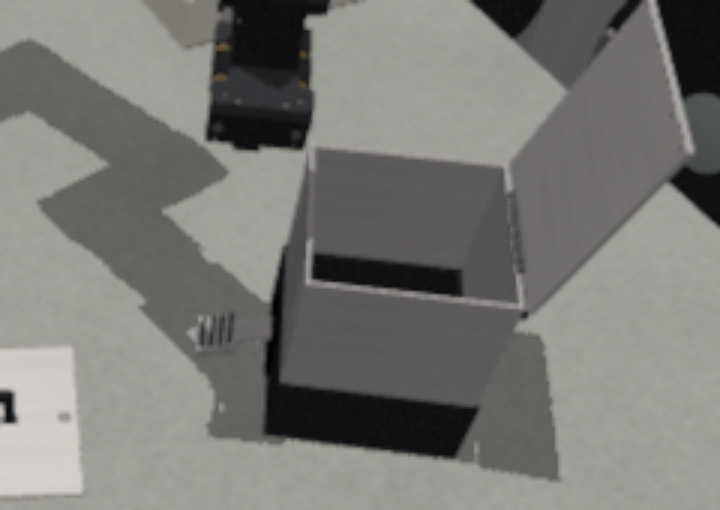

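The lid is fully open and leaning back, and the pedal is down. Going back to the unit.

```bash
for i in 1 2; do python3 -m inch '[0,0,0,0,0,0.94,0,0,0,0,0,0.94,0,0,0,0,0,0.94,0,0,0,0,0,0.94,0,0,0,0,0,0.94,0,0,0,0,0,0.94,0,0,0,0,0,0.94,0,0,0,0,0,0.94,0,0,0,0,0,0.94,0,0,0,0,0,0.94,0,0,0,0,0,0.94,0,0,0,0,0,0.94,0,0,0,0,0,0.94]' 48 |sed -n 2,3p; done
python3 - <<'E'
from h import *
rel([.46,-.36,.28],np.radians(-21.1))
rel([.50,-.28,.28],np.radians(-21.1))
E
```

```text
position: [0.4749, 0.2226, 0.2983]
tool_rot: [0.23, 0.973, -0.003, -0.001]
position: [0.4755, 0.2228, 0.2995]
tool_rot: [0.824, 0.566, -0.001, 0.001]
shift [-6.868  2.433  0.273] turn [0.    0.003 0.001]
shift [-5.755  2.541  0.268] turn [0.    0.003 0.001]
```

```bash
for i in 1 2 3 4 5 6 7; do python3 -m inch '[-0.98,0.35,0,0,0,0,-0.98,0.35,0,0,0,0,-0.98,0.35,0,0,0,0]' |sed -n 2p; done
python3 -m inch '[0,0,0,0,0,0]' |sed -n 2p
python3 - <<'E'
from h import *
np.set_printoptions(precision=4,suppress=True)
c=get_calibration('wrist'); snap('wrist','w4'); print(get_obs()['position'])
for r in cut_out('wrist','cart1')[:4]: print(r['conf'],r['bbox'])
print(proj('wrist',[[.46,-.36,.09],[.538,-.390,.09]],c))
E
```

```text
position: [0.4737, 0.1346, 0.3003]
position: [0.4723, 0.0511, 0.301]
position: [0.4709, -0.0322, 0.3016]
position: [0.4692, -0.1155, 0.302]
position: [0.4673, -0.1988, 0.3023]
position: [0.4652, -0.2823, 0.3024]
position: [0.4629, -0.3658, 0.3024]
position: [0.4623, -0.3602, 0.3019]
[ 0.4621 -0.3586  0.302 ]
0.9 [298.2, 152.2, 335.4, 197.3]
0.78 [353.3, 150.3, 402.2, 195.9]
[[315.648  179.9152]
 [386.3204 179.8133]]
```

View pics/w4.png

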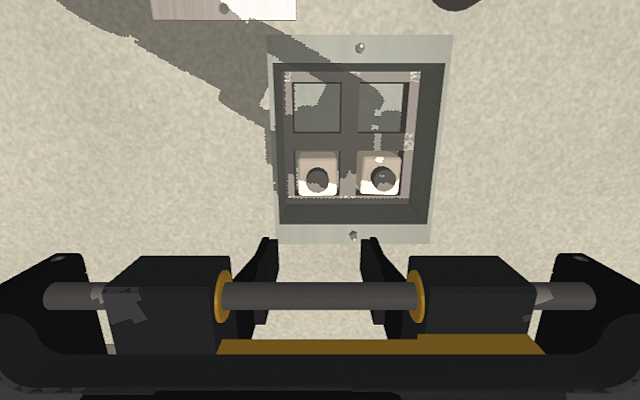

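Caps show at (317,180) and (383,180), both upright in their bays.

Run:
```python
from h import *
np.set_printoptions(precision=4,suppress=True)
p=pix2z('wrist',[[317,180],[383,180],],.09); print(p); q=pix2z('wrist',[[360,47],[352,235]],.13); print(q.mean(0),np.degrees(np.arctan2(*(q[0]-q[1])[[1,0]])))
rel([*p[0][:2],.0915],np.radians(-21)); rel([*p[1][:2],.0915],np.radians(-21))
```

```text
[[ 0.4611 -0.358   0.09  ]
 [ 0.5341 -0.386   0.09  ]]
[ 0.5128 -0.3338  0.13  ] 68.65471826685562
shift [-0.01  -0.015  2.634] turn [ 0.001 -0.    -0.   ]
shift [-0.009  0.961  2.636] turn [ 0.001 -0.    -0.   ]
```

```bash
for i in 1 2; do python3 -m inch '[0,-0.01,1,0,0,0,0,-0.01,1,0,0,0,0,-0.01,1,0,0,0,0,-0.01,1,0,0,0]' 46 |sed -n 2p;done
python3 -m inch '[0,0,0.2,0,0,0,0,0,0.35,0,0,0,0,0,0.5,0,0,0,0,0,0.63,0,0,0,0,0,0.63,0,0,0,0,0,0.63,0,0,0]'
python3 -m inch '[0,0,0,0,0,0,0,0,0,0,0,0,0,0,0,0,0,0,0,0,0,0,0,0,0,0,0,0,0,0,0,0,0,0,0,0]' 0 20 | tail -2
python3 -m inch '[0,0,-0.1,0,0,0,0,0,-0.2,0,0,0,0,0,-0.4,0,0,0,0,0,-0.7,0,0,0,0,0,-1,0,0,0,0,0,-1,0,0,0]'
for i in 1 2; do python3 -m inch '[0,0,-1,0,0,0,0,0,-1,0,0,0,0,0,-1,0,0,0]' |sed -n 2p; done
python3 -m inch '[0,0,-0.2,0,0,0,0,0,-0.2,0,0,0]'
python3 - <<'E'
from h import *
rel([.555,.342,.34],np.radians(-21))
E
```

```text
position: [0.461, -0.3565, 0.2218]
position: [0.4616, -0.3588, 0.144]
time: 24.02
position: [0.4619, -0.3598, 0.0938]
tool_rot: [0.824, 0.566, 0.001, 0.003]
ft_force: [0.8, -0.2, 0.5]
grip_width: 0.0458
grip_force: 0.0
grip_width: 0.0275
grip_force: 20.0
time: 25.02
position: [0.4633, -0.3615, 0.1781]
tool_rot: [0.824, 0.566, 0.001, 0.007]
ft_force: [0.6, 0.7, -1.3]
grip_width: 0.0275
grip_force: 20.0
position: [0.4639, -0.3622, 0.2603]
position: [0.4633, -0.3616, 0.3408]
time: 25.68
position: [0.4613, -0.3596, 0.3515]
tool_rot: [0.824, 0.566, 0.001, 0.005]
ft_force: [-0.0, -0.4, -0.0]
grip_width: 0.0273
grip_force: 20.0
shift [ 8.605 -2.062  0.09 ] turn [ 0.006  0.003 -0.001]
```

```bash
for i in 1 2 3 4 5 6 7 8 9; do python3 -m inch '[0.5,-0.15,0,0,0,0,0.95,-0.283,0,0,0,0,0.95,-0.283,0,0,0,0]' |sed -n 2p; done
python3 -m inch '[0,0,0,0,0,0,0,0,0,0,0,0]'
python3 - <<'E'
from h import *
rel([.5167,.3523,.20],np.radians(-21))
E
```

```text
position: [0.4655, -0.2728, 0.3471]
position: [0.4716, -0.194, 0.347]
position: [0.4778, -0.1155, 0.347]
position: [0.4843, -0.0371, 0.3471]
position: [0.491, 0.0414, 0.347]
position: [0.4977, 0.1201, 0.3469]
position: [0.5044, 0.1989, 0.3467]
position: [0.5108, 0.2779, 0.3464]
position: [0.5171, 0.3569, 0.3459]
time: 28.1
position: [0.5165, 0.3512, 0.3461]
tool_rot: [0.824, 0.566, -0.0, 0.003]
ft_force: [0.4, -0.5, -0.7]
grip_width: 0.0276
grip_force: 20.0
shift [ 0.021 -0.01   1.826] turn [ 0.003  0.002 -0.001]
```

```bash
for i in 1 2; do python3 -m inch '[0,0,0.4,0,0,0,0,0,0.8,0,0,0,0,0,0.98,0,0,0,0,0,0.98,0,0,0,0,0,0.98,0,0,0]' |sed -n 2,4p;done
python3 -m inch '[0,0,0,0,0,0,0,0,0,0,0,0,0,0,0,0,0,0,0,0,0,0,0,0,0,0,0,0,0,0]' 46 |tail -2
for i in 1 2; do python3 -m inch '[0,0,-0.5,0,0,0,0,0,-1,0,0,0,0,0,-1,0,0,0,0,0,-1,0,0,0]' |sed -n 2p; done
python3 - <<'E'
from h import *
np.set_printoptions(precision=4,suppress=True)
im=snap('top','t5'); 
for t in('cart1','cover'):
  for r in cut_out('top',t)[:4]: print(t,r['conf'],r['bbox'])
print(proj('top',[[.5341,-.386,.09]]))
rel([.5341,-.386,.34],np.radians(-21))
E
```

```text
position: [0.5168, 0.3506, 0.2681]
tool_rot: [0.825, 0.565, -0.0, 0.002]
ft_force: [-0.3, 0.5, -0.8]
position: [0.5181, 0.352, 0.1915]
tool_rot: [0.825, 0.566, 0.002, 0.003]
ft_force: [-0.0, 0.2, -0.2]
grip_width: 0.0448
grip_force: 0.0
position: [0.5184, 0.3535, 0.2739]
position: [0.5171, 0.3532, 0.3523]
cart1 0.91 [450.2, 215.7, 476.0, 233.1]
cart1 0.75 [199.8, 219.0, 222.4, 237.4]
cover 0.85 [297.3, 209.6, 386.5, 291.4]
[[465.233  222.5988]]
shift [-8.525  3.539  0.145] turn [ 0.001  0.003 -0.001]
```

View pics/t5.png

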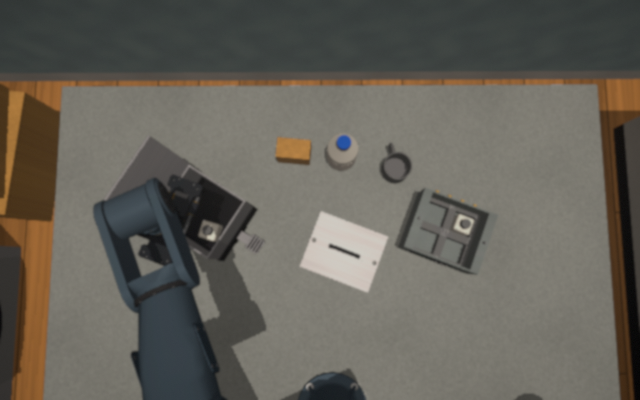

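The first cartridge stands in the bin at (210,232), the second is still in its bay at (465,223), and the cover lies at (344,251).

```bash
for i in 1 2 3 4 5 6 7 8 9; do python3 -m inch '[-0.947,0.393,0,0,0,0,-0.947,0.393,0,0,0,0,-0.947,0.393,0,0,0,0]' |sed -n 2p; done
python3 -m inch '[0,0,0.6,0,0,0,0,0,0.6,0,0,0,0,0,0.6,0,0,0]' |sed -n 2p
python3 - <<'E'
from h import *
np.set_printoptions(precision=4,suppress=True)
im=snap('wrist','w6'); print(proj('wrist',[[.5341,-.386,.09]]))
for r in cut_out('wrist','cart1')[:2]: print(r['conf'],r['bbox'])
rel([.5341,-.386,.0935],np.radians(-21))
cv2.imwrite('pics/w6c.png',im[100:300,200:440,::-1])
E
```

```text
position: [0.5174, 0.2649, 0.348]
position: [0.5199, 0.1831, 0.3488]
position: [0.5225, 0.1014, 0.3493]
position: [0.525, 0.0195, 0.3498]
position: [0.5274, -0.0624, 0.3502]
position: [0.5297, -0.1445, 0.3505]
position: [0.5318, -0.2265, 0.3506]
position: [0.5337, -0.3088, 0.3506]
position: [0.5354, -0.3909, 0.3505]
position: [0.5341, -0.3823, 0.2999]
[[318.089  181.8644]]
0.96 [299.1, 157.0, 344.3, 201.7]
shift [-0.028 -0.023  2.637] turn [ 0.002  0.    -0.   ]
```

View pics/w6c.png

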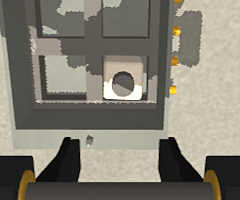

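The cap is at full-picture pixel (323,181), about 5 px to the right of the prediction, so I shift slightly to that side.

```bash
python3 -m inch '[-0.02,0.04,1,0,0,0,-0.02,0.04,1,0,0,0,-0.02,0.04,1,0,0,0,-0.02,0.04,1,0,0,0]' 46 |sed -n 2p
python3 -m inch '[0,0,1,0,0,0,0,0,1,0,0,0,0,0,1,0,0,0,0,0,1,0,0,0]' |sed -n 2p
python3 -m inch '[0,0,0.2,0,0,0,0,0,0.35,0,0,0,0,0,0.5,0,0,0,0,0,0.62,0,0,0,0,0,0.62,0,0,0,0,0,0.62,0,0,0]'
python3 -m inch '[0,0,0,0,0,0,0,0,0,0,0,0,0,0,0,0,0,0,0,0,0,0,0,0,0,0,0,0,0,0,0,0,0,0,0,0]' 0 20 | tail -2
python3 -m inch '[0,0,-0.1,0,0,0,0,0,-0.2,0,0,0,0,0,-0.4,0,0,0,0,0,-0.7,0,0,0,0,0,-1,0,0,0,0,0,-1,0,0,0]'
for i in 1 2; do python3 -m inch '[0,0,-1,0,0,0,0,0,-1,0,0,0,0,0,-1,0,0,0]' |sed -n 2p; done
python3 -m inch '[0,0,-0.2,0,0,0,0,0,-0.2,0,0,0]'
python3 - <<'E'
from h import *
rel([.5807,.3111,.34],np.radians(-21))
E
```

```text
position: [0.538, -0.3872, 0.2243]
position: [0.5389, -0.3885, 0.1458]
time: 33.93
position: [0.5385, -0.3885, 0.0949]
tool_rot: [0.825, 0.566, 0.001, 0.002]
ft_force: [-0.4, -0.3, 0.7]
grip_width: 0.0459
grip_force: 0.0
grip_width: 0.0276
grip_force: 19.9
time: 34.93
position: [0.5409, -0.3908, 0.1811]
tool_rot: [0.824, 0.566, 0.002, 0.008]
ft_force: [1.0, -1.8, 0.4]
grip_width: 0.0274
grip_force: 19.8
position: [0.5413, -0.3912, 0.2635]
position: [0.5406, -0.3906, 0.3441]
time: 35.6
position: [0.5385, -0.3887, 0.3542]
tool_rot: [0.824, 0.566, 0.001, 0.006]
ft_force: [0.6, 0.0, 0.6]
grip_width: 0.0278
grip_force: 19.8
shift [ 8.353 -2.655  0.115] turn [ 0.007  0.003 -0.001]
```

```bash
for i in 1 2 3 4 5 6 7 8 9; do python3 -m inch '[0.5,-0.16,0,0,0,0,0.928,-0.295,0,0,0,0,0.928,-0.295,0,0,0,0]' |sed -n 2p; done
python3 -m inch '[0,0,0,0,0,0,0,0,0,0,0,0]'
for i in 1 2; do python3 -m inch '[0,0,0.4,0,0,0,0,0,0.8,0,0,0,0,0,0.98,0,0,0,0,0,0.98,0,0,0,0,0,0.98,0,0,0]' |sed -n 2,4p;done
python3 -m inch '[0,0,0,0,0,0,0,0,0,0,0,0,0,0,0,0,0,0,0,0,0,0,0,0,0,0,0,0,0,0]' 46 |tail -2
for i in 1 2; do python3 -m inch '[0,0,-0.5,0,0,0,0,0,-1,0,0,0,0,0,-1,0,0,0,0,0,-1,0,0,0]' |sed -n 2p; done
python3 - <<'E'
from h import *
rel([.48,.10,.30],np.radians(-21))
E
```

```text
position: [0.5418, -0.3032, 0.3495]
position: [0.5462, -0.2256, 0.3494]
position: [0.5508, -0.1485, 0.3493]
position: [0.5557, -0.0714, 0.3493]
position: [0.5606, 0.0059, 0.3491]
position: [0.5656, 0.0833, 0.349]
position: [0.5705, 0.1609, 0.3487]
position: [0.5754, 0.2386, 0.3484]
position: [0.5801, 0.3163, 0.348]
time: 38.02
position: [0.58, 0.3104, 0.3482]
tool_rot: [0.825, 0.566, -0.0, 0.003]
ft_force: [0.8, -0.5, -0.3]
grip_width: 0.0275
grip_force: 19.9
position: [0.5802, 0.3098, 0.27]
tool_rot: [0.825, 0.565, -0.0, 0.002]
ft_force: [0.1, 0.7, -0.8]
position: [0.5815, 0.3111, 0.1936]
tool_rot: [0.825, 0.566, 0.002, 0.003]
ft_force: [0.4, -0.2, -0.4]
grip_width: 0.045
grip_force: 0.0
position: [0.5818, 0.3125, 0.2761]
position: [0.5805, 0.3124, 0.3544]
shift [-2.93  -0.224  0.673] turn [ 0.005 -0.001 -0.001]
```

```bash
for i in 1 2 3; do python3 -m inch '[-0.976,-0.075,0,0,0,0,-0.976,-0.075,0,0,0,0,-0.976,-0.075,0,0,0,0]' 75 |sed -n 2p; done
for i in 1 2; do python3 -m inch '[0,0,0,0,0,-0.935,0,0,0,0,0,-0.935,0,0,0,0,0,-0.935,0,0,0,0,0,-0.935,0,0,0,0,0,-0.935,0,0,0,0,0,-0.935,0,0,0,0,0,-0.935,0,0,0,0,0,-0.935,0,0,0,0,0,-0.935,0,0,0,0,0,-0.935,0,0,0,0,0,-0.935,0,0,0,0,0,-0.935,0,0,0,0,0,-0.935]' |sed -n 2,3p; done
python3 - <<'E'
from h import *
np.set_printoptions(precision=4,suppress=True)
im=snap('top','t7'); 
for t,z in(('cart1',.09),('tread',.041),('cover',.005)):
  for r in cut_out('top',t)[:3]:
    p=pix2z('top',np.argwhere(r['region'])[:,::-1],z)[:,:2]; print(t,r['conf'],r['bbox'],cv2.minAreaRect(p.astype(np.float32)))
cv2.imwrite('pics/t7c.png',cv2.resize(im[130:290,100:400],None,fx=2.5,fy=2.5)[:,:,::-1])
rel([.4775,.2225,.064],np.radians(147.2))
E
```

```text
position: [0.5409, 0.2364, 0.3488]
position: [0.5079, 0.1664, 0.3498]
position: [0.475, 0.0964, 0.3504]
position: [0.4784, 0.1006, 0.351]
tool_rot: [0.232, 0.973, -0.001, 0.001]
position: [0.4785, 0.1004, 0.3515]
tool_rot: [-0.479, 0.878, -0.002, 0.0]
cart1 0.93 [201.4, 221.9, 220.8, 239.9] ((0.5148434042930603, 0.3484113812446594), (0.05836052447557449, 0.04868694767355919), 71.3650131225586)
cart1 0.56 [209.3, 196.6, 240.2, 219.1] ((0.5821062922477722, 0.3068273663520813), (0.057287104427814484, 0.04730618745088577), 58.86790466308594)
tread 0.74 [101.8, 139.4, 187.2, 221.7] ((0.6662001013755798, 0.555176854133606), (0.16013315320014954, 0.2430911511182785), 57.35771560668945)
tread 0.74 [212.1, 195.7, 238.8, 218.3] ((0.5894064903259277, 0.31646254658699036), (0.06215124577283859, 0.05195637419819832), 57.259098052978516)
cover 0.9 [308.2, 211.7, 386.4, 290.2] ((0.4560132324695587, -0.040726423263549805), (0.21400822699069977, 0.18089543282985687), 68.7929458618164)
shift [-1.279  0.856  3.596] turn [-0.002 -0.    -0.001]
```

View pics/t7c.png

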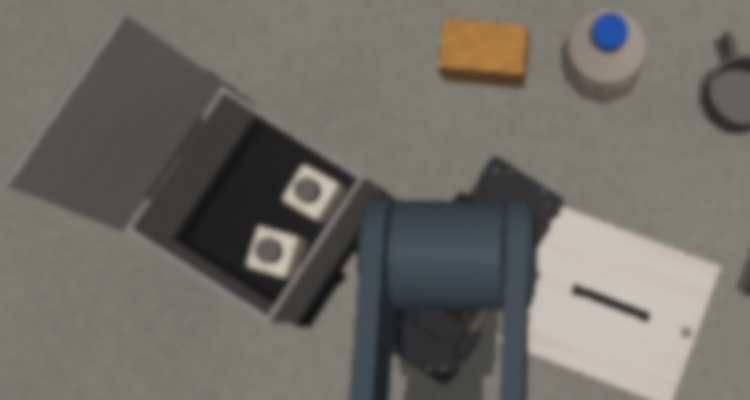

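Both cartridges stand in the bin at crop positions (310,190) and (270,252). Now I pinch the tread.

```bash
for i in 1 2; do python3 -m inch '[-0.64,0.43,0,0,0,0,-0.64,0.43,0,0,0,0,-0.64,0.43,0,0,0,0]' 75 |sed -n 2p; done
for i in 1 2 3; do python3 -m inch '[0,0,0.5,0,0,0,0,0,1,0,0,0,0,0,1,0,0,0,0,0,1,0,0,0]' |sed -n 2p; done
python3 -m inch '[0,0,0,0,0,0,0,0,0,0,0,0]'
python3 - <<'E'
from h import *
rel([.478,.222,.039],np.radians(147.2)); im=snap('wrist','w8')
E
```

```text
position: [0.4772, 0.1644, 0.3522]
position: [0.4761, 0.2258, 0.352]
position: [0.4753, 0.2219, 0.2707]
position: [0.4772, 0.2223, 0.1928]
position: [0.478, 0.2226, 0.1133]
time: 44.72
position: [0.4798, 0.2232, 0.116]
tool_rot: [-0.479, 0.878, -0.003, 0.005]
ft_force: [0.5, -0.2, -0.5]
grip_width: 0.0749
grip_force: 0.0
shift [0.03  0.021 0.963] turn [-0.007  0.003  0.   ]
```

View pics/w8.png

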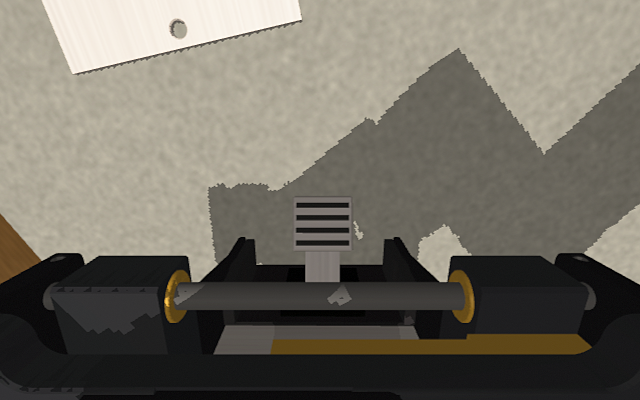

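The tread, at (323,222), lies centred between the fingers. Descend and pinch.

```bash
python3 -m inch '[0.03,0.02,0.2,0,0,0,0.03,0.02,0.4,0,0,0,0.03,0.02,0.6,0,0,0,0.03,0.02,0.75,0,0,0,0.03,0.02,0.87,0,0,0,0.03,0.02,0.95,0,0,0,0.03,0.02,0.95,0,0,0,0.03,0.02,0.95,0,0,0]' 75
python3 -m inch '[0,0,0,0,0,0,0,0,0,0,0,0,0,0,0,0,0,0,0,0,0,0,0,0,0,0,0,0,0,0,0,0,0,0,0,0,0,0,0,0,0,0,0,0,0,0,0,0]' 0 20
```

```text
time: 45.43
position: [0.4753, 0.2213, 0.0368]
tool_rot: [-0.479, 0.878, -0.002, 0.002]
ft_force: [-0.1, 0.5, 1.0]
grip_width: 0.0752
grip_force: 0.0
time: 46.1
position: [0.4761, 0.2205, 0.0363]
tool_rot: [-0.479, 0.878, -0.003, 0.002]
ft_force: [2.3, -4.7, 0.9]
grip_width: 0.0458
grip_force: 20.0
```

```bash
python3 -m inch '[0.001,0,-0.01,0,0,0,0.002,0,-0.02,0,0,0,0.004,0,-0.03,0,0,0,0.006,0,-0.04,0,0,0,0.008,0,-0.05,0,0,0,0.01,0,-0.06,0,0,0,0.012,0,-0.07,0,0,0,0.014,0,-0.08,0,0,0,0.016,0,-0.09,0,0,0,0.018,0,-0.1,0,0,0,0.02,0,-0.11,0,0,0,0.022,0,-0.12,0,0,0,0.024,0,-0.13,0,0,0,0.026,0,-0.14,0,0,0,0.028,0,-0.15,0,0,0,0.03,0,-0.16,0,0,0,0.031,0,-0.17,0,0,0,0.032,0,-0.18,0,0,0,0.033,0,-0.19,0,0,0,0.034,0,-0.2,0,0,0]'
python3 - <<'E'
from h import *
im=snap('scene','s9'); cv2.imwrite('pics/s9c.png',cv2.resize(im[60:230,300:540],None,fx=2,fy=2)[:,:,::-1])
E
```

```text
time: 47.77
position: [0.4741, 0.2173, 0.052]
tool_rot: [-0.48, 0.878, -0.003, 0.001]
ft_force: [3.0, -8.1, -1.3]
grip_width: 0.0458
grip_force: 20.0
```

View pics/s9c.png

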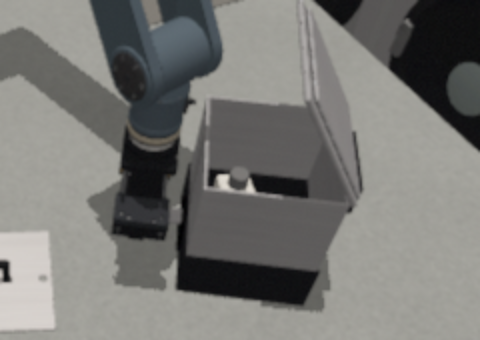

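The lid is partway down and follows the pedal. Continue easing it.

```bash
python3 -m inch '[0.01,0,-0.01,0,0,0,0.015,0,-0.02,0,0,0,0.02,0,-0.03,0,0,0,0.025,0,-0.04,0,0,0,0.03,0,-0.05,0,0,0,0.03,0,-0.06,0,0,0,0.03,0,-0.07,0,0,0,0.03,0,-0.08,0,0,0,0.03,0,-0.09,0,0,0,0.03,0,-0.1,0,0,0]'
python3 -m inch '[0,0,-0.01,0,0,0,0,0,-0.02,0,0,0,0,0,-0.03,0,0,0,0,0,-0.04,0,0,0,0,0,-0.05,0,0,0,0,0,-0.06,0,0,0,0,0,-0.07,0,0,0,0,0,-0.07,0,0,0]'
python3 - <<'E'
from h import *
im=snap('scene','s10'); cv2.imwrite('pics/s10c.png',cv2.resize(im[60:230,300:540],None,fx=2,fy=2)[:,:,::-1])
E
```

```text
time: 48.65
position: [0.4734, 0.2164, 0.0606]
tool_rot: [-0.479, 0.878, -0.003, 0.002]
ft_force: [3.7, -5.3, 2.2]
grip_width: 0.0456
grip_force: 20.0
time: 49.32
position: [0.4734, 0.2162, 0.0664]
tool_rot: [-0.479, 0.878, -0.003, 0.002]
ft_force: [3.5, -6.3, 3.3]
grip_width: 0.0459
grip_force: 20.0
```

View pics/s10c.png

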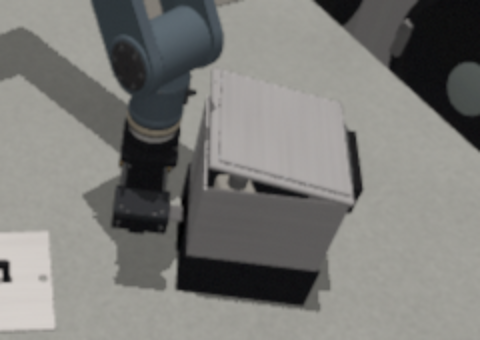

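The lid is almost down, with a small gap at the front. A few more millimetres.

```bash
python3 -m inch '[0,0,-0.005,0,0,0,0,0,-0.01,0,0,0,0,0,-0.015,0,0,0,0,0,-0.02,0,0,0,0,0,-0.025,0,0,0,0,0,-0.03,0,0,0,0,0,-0.035,0,0,0,0,0,-0.04,0,0,0,0,0,-0.04,0,0,0]' | sed -n 2,4p
python3 -m inch '[0,0,-0.005,0,0,0,0,0,-0.01,0,0,0,0,0,-0.015,0,0,0,0,0,-0.02,0,0,0,0,0,-0.025,0,0,0,0,0,-0.03,0,0,0,0,0,-0.035,0,0,0,0,0,-0.04,0,0,0,0,0,-0.04,0,0,0]'| sed -n 2,4p
python3 - <<'E'
from h import *
im=snap('scene','s11'); cv2.imwrite('pics/s11c.png',cv2.resize(im[60:230,300:540],None,fx=2,fy=2)[:,:,::-1])
E
```

```text
position: [0.4734, 0.2163, 0.0696]
tool_rot: [-0.479, 0.878, -0.003, 0.002]
ft_force: [3.5, -6.2, 2.9]
position: [0.4733, 0.2163, 0.0704]
tool_rot: [-0.479, 0.878, -0.003, 0.002]
ft_force: [7.6, -5.0, -15.9]
```

View pics/s11c.png

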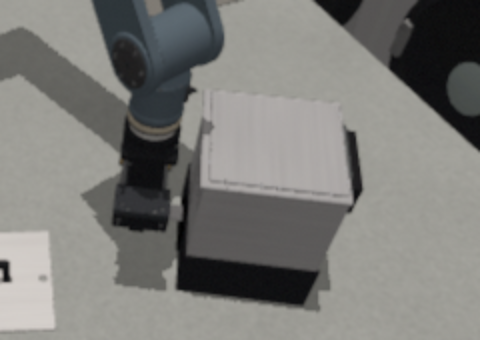

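The lid is shut and the pedal is at its stop. Release, go up, and turn back to the cover.

```bash
python3 -m inch '[0,0,0.02,0,0,0,0,0,0.02,0,0,0,0,0,0.02,0,0,0,0,0,0.02,0,0,0,0,0,0.02,0,0,0,0,0,0.02,0,0,0]' 75 | sed -n 2,5p
for i in 1 2 3; do python3 -m inch '[0,0,-0.5,0,0,0,0,0,-1,0,0,0,0,0,-1,0,0,0]' |sed -n 2p; done
for i in 1 2; do python3 -m inch '[0,0,0,0,0,0.935,0,0,0,0,0,0.935,0,0,0,0,0,0.935,0,0,0,0,0,0.935,0,0,0,0,0,0.935,0,0,0,0,0,0.935,0,0,0,0,0,0.935,0,0,0,0,0,0.935,0,0,0,0,0,0.935,0,0,0,0,0,0.935,0,0,0,0,0,0.935,0,0,0,0,0,0.935,0,0,0,0,0,0.935]' 60|sed -n 2,3p; done
python3 - <<'E'
from h import *
np.set_printoptions(precision=4,suppress=True)
camera('top')
for t,z in(('cover',.005),):
  for r in cut_out('top',t)[:2]:
    p=pix2z('top',np.argwhere(r['region'])[:,::-1],z)[:,:2]; print(t,r['conf'],r['bbox'],cv2.minAreaRect(p.astype(np.float32)))
rel([.459,-.04,.24],np.radians(-21.1))
E
```

```text
position: [0.4715, 0.2172, 0.0707]
tool_rot: [-0.479, 0.878, -0.002, 0.001]
ft_force: [0.3, 0.0, -0.4]
grip_width: 0.0729
position: [0.4754, 0.2184, 0.156]
position: [0.4754, 0.2187, 0.2371]
position: [0.4749, 0.2189, 0.3179]
position: [0.4707, 0.2178, 0.3102]
tool_rot: [0.234, 0.972, -0.001, 0.002]
position: [0.4708, 0.2177, 0.3103]
tool_rot: [0.824, 0.566, 0.001, 0.002]
cover 0.86 [292.5, 227.6, 381.1, 306.6] ((0.4083358347415924, -0.019660204648971558), (0.22420619428157806, 0.18257226049900055), 69.30400085449219)
shift [-3.062  1.004  0.888] turn [0.003 0.001 0.003]
```

The cover has been knocked and now lies near (0.408, −0.020). Going above it to look.

```bash
for i in 1 2 3; do python3 -m inch '[-0.98,0.11,0.2,0,0,0,-0.98,0.11,0.2,0,0,0,-0.98,0.11,0.2,0,0,0]' 60 |sed -n 2p; done
python3 -m inch '[0,0,0,0,0,0,0,0,0,0,0,0]'|sed -n 2,3p
python3 - <<'E'
from h import *
np.set_printoptions(precision=4,suppress=True)
c=get_calibration('wrist'); snap('wrist','w12'); print(get_obs()['position'],get_obs()['q'])
for t,z in(('cover',.005),):
  for r in cut_out('wrist',t)[:1]:
    p=pix2z('wrist',np.argwhere(r['region'])[:,::-1],z,c)[:,:2]; print(t,r['conf'],r['bbox'],cv2.minAreaRect(p.astype(np.float32)))
E
```

```text
position: [0.4478, 0.1371, 0.2929]
position: [0.4289, 0.0608, 0.2776]
position: [0.4101, -0.0156, 0.2621]
position: [0.4117, -0.0111, 0.2632]
tool_rot: [0.824, 0.566, 0.001, 0.002]
[ 0.4117 -0.0106  0.2632] [-0.298   0.2086  1.9149 -0.0012  1.0128  0.069 ]
cover 0.74 [248.5, 90.2, 395.0, 254.7] ((0.4099283814430237, -0.02321496605873108), (0.21943913400173187, 0.18188811838626862), 68.98985290527344)
```

View pics/w12.png

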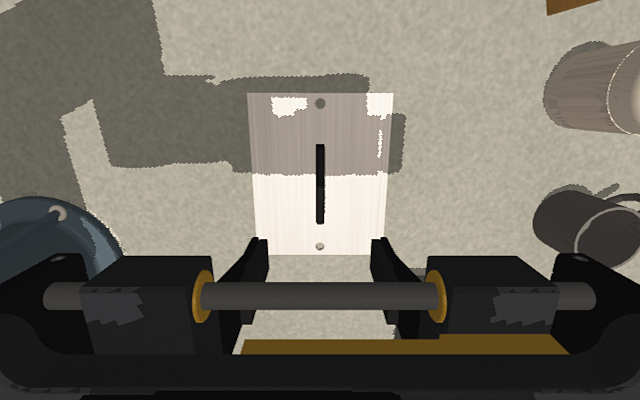

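The plate lies aligned with the tool, holes at (320,103) and (320,246), bar from (320,144) to (320,223).

Run:
```python
from h import *
np.set_printoptions(precision=4,suppress=True)
p=pix2z('wrist',[[320,103],[320,246]],.005); print(p,p.mean(0),np.linalg.norm(p[0]-p[1]),np.degrees(np.arctan2(*(p[0]-p[1])[[1,0]])))
b=pix2z('wrist',[[320,144],[320,223]],.047); print(b.mean(0),np.linalg.norm(b[0]-b[1]))
print(get_obs()['position']); rel([*p.mean(0)[:2],.0447],np.radians(-21.1))
```

```text
[[ 0.4459  0.0687  0.005 ]
 [ 0.3765 -0.1135  0.005 ]] [ 0.4112 -0.0224  0.005 ] 0.1949197847284144 69.15732315466373
[ 0.412  -0.0193  0.047 ] 0.09773759629452765
[ 0.4117 -0.0104  0.2632]
shift [-0.14   0.033  2.732] turn [0.003 0.001 0.002]
```

```bash
python3 -m inch '[-0.18,0.05,1,0,0,0,-0.18,0.05,1,0,0,0,-0.18,0.05,1,0,0,0,-0.18,0.05,1,0,0,0]' 50|sed -n 2p
python3 -m inch '[0,0,1,0,0,0,0,0,1,0,0,0,0,0,1,0,0,0,0,0,1,0,0,0,0,0,1,0,0,0]' |sed -n 2p
python3 -m inch '[0,0,0.3,0,0,0,0,0,0.5,0,0,0,0,0,0.7,0,0,0,0,0,0.72,0,0,0,0,0,0.72,0,0,0,0,0,0.72,0,0,0]' |sed -n 2,4p
python3 -m inch '[0,0,0,0,0,0,0,0,0,0,0,0,0,0,0,0,0,0,0,0,0,0,0,0,0,0,0,0,0,0,0,0,0,0,0,0,0,0,0,0,0,0,0,0,0,0,0,0]' 0 40
python3 -m inch '[0,0,-0.1,0,0,0,0,0,-0.2,0,0,0,0,0,-0.4,0,0,0,0,0,-0.6,0,0,0,0,0,-0.8,0,0,0,0,0,-1,0,0,0,0,0,-1,0,0,0]'|sed -n 2p
python3 -m inch '[0,0,-0.5,0,0,0,0,0,-1,0,0,0,0,0,-1,0,0,0]'|sed -n 2p
python3 -m inch '[0,0,-0.4,0,0,0,0,0,-0.5,0,0,0,0,0,-0.5,0,0,0,0,0,-0.5,0,0,0]'
python3 - <<'E'
from h import *
rel([.5145,-.3395,.235],np.radians(-21.1))
E
```

```text
position: [0.409, -0.0252, 0.1818]
position: [0.4121, -0.0267, 0.1055]
position: [0.4122, -0.0273, 0.0478]
tool_rot: [0.824, 0.566, 0.002, 0.004]
ft_force: [1.0, -1.4, 0.3]
time: 57.37
position: [0.4095, -0.0266, 0.0453]
tool_rot: [0.824, 0.566, -0.0, 0.001]
ft_force: [-1.3, -0.1, 1.3]
grip_width: 0.0107
grip_force: 40.0
position: [0.4119, -0.0272, 0.128]
position: [0.4136, -0.0275, 0.2099]
time: 58.53
position: [0.4094, -0.0263, 0.2447]
tool_rot: [0.825, 0.566, 0.001, 0.002]
ft_force: [-0.9, 0.9, -3.6]
grip_width: 0.0104
grip_force: 40.0
shift [-3.181  2.633  0.138] turn [0.003 0.001 0.   ]
```

```bash
for i in 1 2 3 4; do python3 -m inch '[-0.4,0.33,0,0,0,0,-0.795,0.658,0,0,0,0,-0.795,0.658,0,0,0,0,-0.795,0.658,0,0,0,0]' |sed -n 2p; done
python3 -m inch '[0,0,0.3,0,0,0,0,0,0.45,0,0,0,0,0,0.45,0,0,0,0,0,0.45,0,0,0,0,0,0.45,0,0,0,0,0,0.45,0,0,0]'
python3 - <<'E'
from h import *
print(get_obs()['position']); rel([.5145,-.3395,.18],np.radians(-21.1)); snap('wrist','w13')
E
```

```text
position: [0.4362, -0.1063, 0.2438]
position: [0.462, -0.1836, 0.2442]
position: [0.4882, -0.2611, 0.2448]
position: [0.5144, -0.3388, 0.2451]
time: 60.37
position: [0.5154, -0.3391, 0.2118]
tool_rot: [0.824, 0.566, 0.001, 0.003]
ft_force: [0.1, -0.3, -3.3]
grip_width: 0.0104
grip_force: 40.0
[ 0.51537242 -0.33906464  0.21177663]
shift [-0.008 -0.011  0.397] turn [0.004 0.001 0.001]
```

View pics/w13.png

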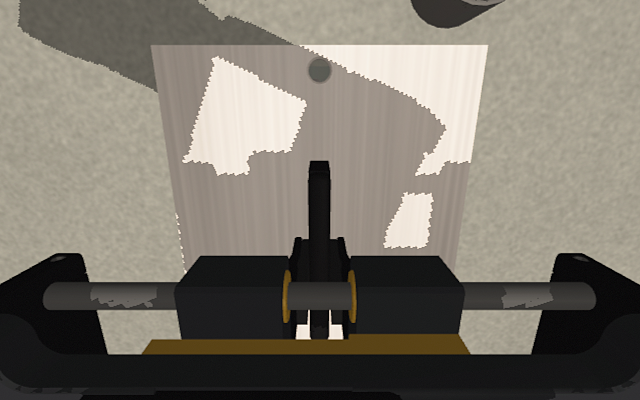

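The carried plate fills the view and its far hole shows at (319,70). I'll compare that with the pin position.

```bash
python3 - <<'E'
from h import *
np.set_printoptions(precision=4,suppress=True)
print(pix2z('wrist',[[319.3,70]],.170), proj('wrist',[[.5482,-.2437,.17]]))
E
python3 -m inch '[-0.01,-0.01,0.1,0,0,0,-0.01,-0.01,0.2,0,0,0,-0.01,-0.01,0.3,0,0,0,-0.01,-0.01,0.4,0,0,0,-0.01,-0.01,0.4,0,0,0]'
```

```text
[[ 0.5532 -0.2453  0.17  ]] [[309.7265  70.5143]]
time: 60.83
position: [0.5128, -0.3391, 0.1761]
tool_rot: [0.825, 0.566, 0.0, -0.0]
ft_force: [-0.7, 0.4, -3.3]
grip_width: 0.0105
grip_force: 40.0
```

```bash
python3 -m inch '[0.0,0.01,0.03,0,0,0,0,0.01,0.06,0,0,0,0,0.01,0.09,0,0,0,0,0.01,0.1,0,0,0,0,0.01,0.1,0,0,0,0,0.01,0.1,0,0,0]'
python3 - <<'E'
from h import *
im=snap('wrist','w14')
cv2.imwrite('pics/w14c.png',cv2.resize(im[20:140,240:400],None,fx=4,fy=4)[:,:,::-1])
E
```

```text
time: 61.33
position: [0.5146, -0.3405, 0.1708]
tool_rot: [0.824, 0.566, 0.001, 0.002]
ft_force: [-0.1, -0.1, -2.6]
grip_width: 0.0104
grip_force: 40.0
```

View pics/w14c.png

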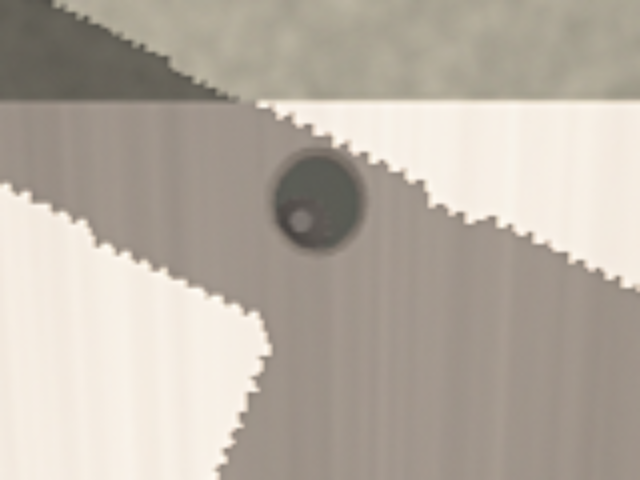

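The pin tip shows inside the far hole, about 2 mm left of and 2.5 mm below the hole's centre. I'll correct the plate by that and lower it.

```bash
python3 -m inch '[-0.015,-0.015,0,0,0,0,-0.03,-0.028,0,0,0,0,-0.03,-0.028,0,0,0,0,-0.03,-0.028,0,0,0,0]'|sed -n 2,4p
python3 -m inch '[0,0,0.02,0,0,0,0,0,0.04,0,0,0,0,0,0.06,0,0,0,0,0,0.08,0,0,0,0,0,0.1,0,0,0,0,0,0.1,0,0,0]' |sed -n 2,4p
python3 -m inch '[0,0,0.02,0,0,0,0,0,0.04,0,0,0,0,0,0.05,0,0,0,0,0,0.05,0,0,0]' |sed -n 2,4p
python3 - <<'E'
from h import *
im=snap('wrist','w15')
cv2.imwrite('pics/w15c.png',cv2.resize(im[20:140,240:400],None,fx=3,fy=3)[:,:,::-1])
E
```

```text
position: [0.5118, -0.3419, 0.1708]
tool_rot: [0.825, 0.566, 0.001, 0.002]
ft_force: [-0.8, 0.6, -2.8]
position: [0.5117, -0.3417, 0.1622]
tool_rot: [0.825, 0.566, 0.001, 0.002]
ft_force: [-0.1, -0.1, -2.6]
position: [0.5121, -0.342, 0.1603]
tool_rot: [0.824, 0.566, 0.001, 0.003]
ft_force: [-1.5, 2.1, 4.8]
```

View pics/w15c.png

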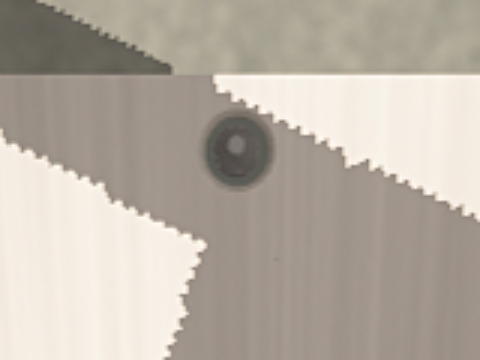

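The pin stands centred in the hole and the plate bears on the rim. Release, retreat, and check.

```bash
python3 -m inch '[0,0,0,0,0,0,0,0,0,0,0,0,0,0,0,0,0,0,0,0,0,0,0,0,0,0,0,0,0,0,0,0,0,0,0,0]' 50 |sed -n 2,5p
for i in 1 2; do python3 -m inch '[0,0,-0.3,0,0,0,0,0,-1,0,0,0,0,0,-1,0,0,0,0,0,-1,0,0,0]'|sed -n 2p; done
python3 - <<'E'
from h import *
im=snap('wrist','w16'); s=snap('scene','s16')
a=cv2.resize(im[60:280,200:440],None,fx=1.6,fy=1.6); b=cv2.resize(s[80:320,110:500],None,fx=1,fy=1)
H=max(a.shape[0],b.shape[0]); f=lambda x:cv2.copyMakeBorder(x,0,H-x.shape[0],0,0,0)
cv2.imwrite('pics/f.png',np.hstack([f(a),f(b)])[:,:,::-1])
for t,z in(('cover',.12),):
  for r in cut_out('wrist',t)[:1]:
    p=pix2z('wrist',np.argwhere(r['region'])[:,::-1],z)[:,:2]; print(r['conf'],cv2.minAreaRect(p.astype(np.float32)))
E
```

```text
position: [0.5119, -0.3419, 0.1585]
tool_rot: [0.825, 0.566, 0.001, 0.002]
ft_force: [-0.1, 0.3, -0.3]
grip_width: 0.0427
position: [0.5138, -0.3437, 0.2434]
position: [0.5128, -0.3429, 0.3226]
0.73 ((0.509777843952179, -0.3336178660392761), (0.2171826958656311, 0.17973797023296356), 68.81224822998047)
```

View pics/f.png

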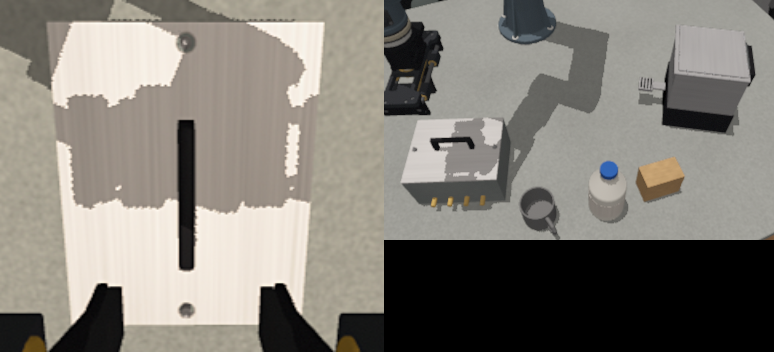

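The cover lies flat with both pins through its holes at (186,42) and (187,311), the lid is shut, and the jug, scoop and carton haven't moved. Handing in.

```bash
python3 -c "from rig import hand_in; print(hand_in())"
```

```text
the job is handed in; nothing more can be done
None
```

The job is handed in: both cartridges present are in the bin, the lid was eased shut by its pedal, and the cover plate is seated flat on both pins.

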